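# Set up the crucible heating stack

## Task

Set up the heating stack on the pale heatproof mat, one piece at a time from the bottom up: first the spirit burner upright on the middle of the mat, then the tripod standing over it, centred on the burner with all its feet on the mat, then the crucible seated fully down in the tripod's ring, and last the lid seated flat on the crucible. Lower the porcelain gently into place rather than dropping it, and leave the mortar, measuring cylinder and vial undisturbed.

Things in the scene. Friction and masses are not known exactly. Their poses are not given: they have to be found in the camera images.
- mat: Pale grey square heatproof mat, 160 x 160 x 6 mm, fixed to the black bench. Origin: centre of its underside, on the bench top (z = 0); its upper face is 6 mm higher. z up, x and y along its edges.
- burner_center (a point): Metal spirit burner, 80 mm high, loose, upright: round aluminium body 62 mm in diameter to 36 mm height, a shoulder narrowing to 50 mm height, then a brass cap 26 mm in diameter from 54 to 80 mm height (fast to the body; it can be gripped). About 0.22 kg. Point: on its axis, 40 mm above its flat base. z up.
- tripod_center (a point): Steel tripod, 112 mm high, loose, upright, 0.25 kg: flat ring 60 mm outside, 42 mm inside, 8 mm thick (top at 112 mm), on three 8 mm legs splaying straight out to feet at 60 mm radius, along its own +x and at +-120 deg: grip the ring across its outside along its own y, between legs. The burner fits under it with 12 mm to spare all round. Point: on its axis, 56 mm above the feet. z up.
- crucible_center (a point): White porcelain crucible, 44 mm high, open top, loose, upright, 0.09 kg: foot 31 mm in diameter widening to 36, 18 mm high, drops into the tripod's ring; then a shoulder, which rests on the ring's top, and a straight round body 54 mm in diameter from 18 to 44 mm height, mouth 46 mm inside, 21 mm deep. Point: on its axis, 22 mm above the foot's underside. z up.
- lid_center (a point): White porcelain lid, 30 mm high, loose, right way up, 0.05 kg: below, a boss 37 mm in diameter, 6 mm high, goes inside the crucible's mouth; above it a disc 58 mm in diameter, 6 mm thick, rests on the rim; on top a round knob 16 mm in diameter from 12 to 30 mm height. Point: on its axis, 15 mm above the boss's underside. z up.
- mortar_center (a point): Bystander: white porcelain mortar 106 mm across and 60 mm high, with its pestle leaning in it out to the mortar's own +y side, 80 mm from the axis and up to 92 mm high. The point is on the bowl's axis, 30 mm above the bench.
- cylinder_center (a point): Bystander: clear plastic measuring cylinder, 230 mm high, tube 30 mm in diameter on an eight-sided foot 72 mm across; light and easily knocked over. The point is on its axis, 115 mm above the bench.
- vial_center (a point): Bystander: small glass vial with a white cap, 28 mm in diameter, 55 mm high. The point is on its axis, 27.5 mm above the bench.
Mind the look-alikes: they are no part of the job. What is shaped like the part that bears tripod_center but green is not meant. What is shaped like the part that bears lid_center but yellow is not meant.

How it is judged:
On the way, in this order (a step that is already met when the one before it is completed fails the run):
1. the burner stands upright on the middle of the mat, let go (horizontal distance between burner_center and mat below 0.015 m and z of burner_center in the frame of mat between 0.043 and 0.049 m and linear speed of burner below 0.02 m/s and contact force between the fingers and burner below 0.05 N and angle between burner_center's own z axis and vertical below 0.06 rad), for 0.2 s.
2. the tripod stands on the mat, centred over the burner, let go (horizontal distance between tripod_center and burner_center below 0.012 m and z of tripod_center in the frame of burner_center between 0.013 and 0.019 m and z of tripod_center in the frame of mat between 0.059 and 0.065 m and linear speed of tripod below 0.02 m/s and contact force between the fingers and tripod below 0.05 N and angle between tripod_center's own z axis and vertical below 0.06 rad), for 0.2 s.
3. the crucible is seated in the tripod's ring, let go (horizontal distance between crucible_center and tripod_center below 0.006 m and z of crucible_center in the frame of tripod_center between 0.057 and 0.063 m and linear speed of crucible below 0.02 m/s and contact force between the fingers and crucible below 0.05 N and angle between crucible_center's own z axis and vertical below 0.06 rad), for 0.2 s.
4. the lid is seated on the crucible, let go (horizontal distance between lid_center and crucible_center below 0.008 m and z of lid_center in the frame of crucible_center between 0.0285 and 0.0335 m and linear speed of lid below 0.02 m/s and contact force between the fingers and lid below 0.05 N and angle between lid_center's own z axis and vertical below 0.06 rad), for 0.2 s.
At the end, for the whole second after the job is handed in: All released, upright (0.06 rad), at rest: burner on mat, 15 mm of its middle; tripod on mat, 12 mm of burner axis; crucible seated in ring (3 mm in height, 6 mm of axis); lid seated on crucible (2.5 mm in height, 8 mm of axis); mortar, cylinder, vial moved under 30 mm (all of step 1 and all of step 2 and all of step 3 and all of step 4 and distance of each of mortar_center, cylinder_center, vial_center from where it was at the start of the episode below 0.03 m); the robot touches nothing.
It fails at once if the mortar is disturbed (its centre moves more than 30 mm) (distance of mortar_center from where it was at the start of the episode above 0.03 m).
It fails at once if the cylinder is disturbed (its centre moves more than 30 mm) (distance of cylinder_center from where it was at the start of the episode above 0.03 m).
It fails at once if the vial is disturbed (its centre moves more than 30 mm) (distance of vial_center from where it was at the start of the episode above 0.03 m).
It fails at once if the crucible is dropped (falls free faster than 0.6 m/s, about 18 mm) (linear speed of crucible above 0.6 m/s and contact force between the fingers and crucible below 0.02 N).
It fails at once if the lid is dropped (falls free faster than 0.6 m/s, about 18 mm) (linear speed of lid above 0.6 m/s and contact force between the fingers and lid below 0.02 N).
It also fails if it takes over 136 s, if anything falls off the work surface, if the arm or the gripper's body presses on something with over 40 N, if the wrist force passes 120 N, or if a joint passes its speed limit or range.

## Robot

A 6-joint arm with a two-finger parallel gripper is mounted at the origin on the work surface. World frame = base frame: x ahead of the robot, y to its left, z up, the work surface at z = 0. Lengths are in m, angles in rad, forces in N, time in s.
With the tool pointing down it reaches from about 0.25 to 0.775 m from the base axis. Payload 4 kg.
Tool frame: the origin (TCP) lies at the very end of the fingers, on their centre line; the grasp point (between the pads) lies 19 mm behind it; x points along the fingers, y is the direction in which the jaws open and shut, and the axes are right-handed (so a half turn about x gives the same grasp; the last joint's range is limited). The gripper opens to 94 mm and grips with 3 to 60 N. Pads are 16 mm wide; open, the fingers measure 119 mm over their backs; the gripper's body (75 mm by 177 mm) begins 78 mm behind the grasp point.
Start: joints at [1.043, 0.087, 1.371, -0, 1.684, -0.103], TCP at [0.227, 0.501, 0.175] pointing down, gripper open.
Joint ranges: [-3.1, 3.1], [-0.76, 2.03], [0.27, 2.55], [-1.08, 4.22], [0.17, 2.65], [-2.57, 2.57]. Speed limits (rad/s): [2.79, 2.79, 3.14, 3.14, 3.14, 3.14].

## Interface

Orientations are given as [roll, pitch, yaw] about the fixed x, y, z axes, in that order (R = Rz(yaw) Ry(pitch) Rx(roll)).
In Python, from bench import robot gives the robot as it stands.
- The arm moves only by the tool carry_out, never from a script. Its argument "targets" is a list of rows, each a list of 5 numbers: the closure, from 0 (fully open) to 1 (shut), then the shift along the tool's x, y, z in cm, then the turn about the tool's x in degrees. In form: [[fingers, tx, ty, tz, turn], ...]. A call has 1 to 20 rows; each row shifts and turns the commanded pose from where the row before left it, along the tool's axes as they then stand; what a row does not reach is not made up. A row lasts 1/10 s, in which the tool goes at most 50 mm and 8.59 degrees, less where a joint would pass 70% of its speed; a pose out of reach is approached as far as the arm can. A call is refused whole if a number of a shift passes 5 or a number of a turn 8.59, either way. A call with a gripper value outside its range is refused whole. The fingers move at their own pace and stop on an object; the grip force is fixed at half the most. Time passes only in rows, so rows that do not move let the fingers close. It gives the time, the measured TCP pose, the force and the opening at its end, in the units of the state.
- robot.get_obs(): the state, without advancing time (a new reading comes with each control period).
- robot.snapshot(name): name is "scene" or "top"; returns a dict with "image" (480x640x3 uint8, red, green, blue), "camera_matrix" (3x3 intrinsics, pixels), "distortion" ([k1, k2, p1, p2, k3] as OpenCV has them; the pictures are not rectified), "pose" (4x4, takes a point from camera to world coordinates). Camera axes: x right, y up, looking along -z (the intrinsics and any distortion apply to the point x, -y, -z); pixel columns grow to the right and rows downward; lengths in m; the calibration is good to about 2 mm. A picture is of the moment at which its call begins. There is no depth.
- robot.close_job(): hands the job in, once; it reports no verdict.
The state is a dict: "time": time; "joint_positions": joint angles; "qvel": joint speeds; "joint_torque": joint torques, N m; "tool_pos": TCP position; "ee_rot": TCP orientation; "wrist_force": force on the tool from outside, world axes, zero at the start; "wrist_torque": the same for the moment, N m; "width": finger opening in m.
Only numpy, scipy, OpenCV 4.12 (cv2) and the standard library are available. Lean on these libraries where they do the work, as an engineer would, in place of code of your own. Each camera call takes 0.05 s, during which the arm holds its last target. There are 200 camera calls.

## Working session

There is one attempt and no reset: what is moved stays moved. The work goes in short steps, Python scripts to look and compute and a tool call to move; the robot and the scene stay as the last step left them, time stands still between calls to the robot, and variables do not carry over. Pictures are saved under pics/ and viewed, about 12 in all and at most 16, crops included, and the job is handed in when it is done.

Besides the shell and the picture viewer there is one more tool, called after "Emit:" as name(argument=value, ...), one argument or row to a line, values as JSON. carry_out: Moves the arm, as the interface text tells. Its arguments: {"type":"object","properties":{"targets":{"type":"array","items":{"type":"array","items":{"type":"number"}}}},"required":["targets"]}

```bash
mkdir -p pics; ls; cat > h.py <<'E'
import numpy as np, cv2
from bench import robot
def snap(n,f=None):
    s=robot.snapshot(n)
    if f: cv2.imwrite('pics/'+f,s['image'][:,:,::-1])
    return s
def ray(s,uv):
    p=cv2.undistortPoints(np.array([[uv]],float),np.array(s['camera_matrix']),np.array(s['distortion']))[0,0]
    T=np.array(s['pose']); d=T[:3,:3]@np.array([p[0],-p[1],-1.]); return T[:3,3],d
def onz(s,uv,z):
    o,d=ray(s,uv); return o+d*(z-o[2])/d[2]
def proj(s,P):
    T=np.array(s['pose']); q=T[:3,:3].T@(np.asarray(P,float).reshape(-1,3)-T[:3,3]).T
    q=(q*np.array([[1],[-1],[-1]])).T.copy()
    return cv2.projectPoints(q,np.zeros(3),np.zeros(3),np.array(s['camera_matrix']),np.array(s['distortion']))[0][:,0]
E
python3 - <<'E'
from h import *
for n in('scene','top'):
    s=snap(n,n+'0.png'); print(np.round(s['pose'],3).tolist(),np.array(s['camera_matrix']).tolist())
print(robot.get_obs())
E
```

```text
pics
[[0.717, -0.494, 0.493, 0.97], [0.697, 0.516, -0.498, -0.466], [-0.008, 0.7, 0.714, 0.759], [0.0, 0.0, 0.0, 1.0]] [[454.24714915731806, 0.0, 316.48037682132434], [0.0, 454.24714915731806, 243.1398025556334], [0.0, 0.0, 1.0]]
[[-0.0, 0.989, -0.145, 0.339], [-1.0, -0.002, -0.012, 0.006], [-0.012, 0.145, 0.989, 1.31], [0.0, 0.0, 0.0, 1.0]] [[563.7561903535737, 0.0, 320.44087075883414], [0.0, 563.7561903535737, 237.97432559072269], [0.0, 0.0, 1.0]]
{'time': 0.1, 'joint_positions': array([ 1.04291417e+00,  8.79069229e-02,  1.37206667e+00, -2.09394698e-05,
        1.68359514e+00, -1.03091439e-01]), 'qvel': array([-0.00138223, -0.00304919, -0.00187553,  0.00114039,  0.00011992,
        0.00046461]), 'joint_torque': array([ 2.52634731e-03, -3.41253412e+01, -3.03302300e+01,  7.20915198e-02,
        3.04702891e-02, -1.03579471e-04]), 'tool_pos': array([0.22640535, 0.50064664, 0.17432565]), 'ee_rot': array([-1.66335671,  1.56882013, -2.08814977]), 'wrist_force': array([ 0.31928365, -0.27345603,  0.64622075]), 'wrist_torque': array([ 0.01194638, -0.02244878, -0.02502558]), 'width': 0.09396478406908233}
```

View pics/scene0.png

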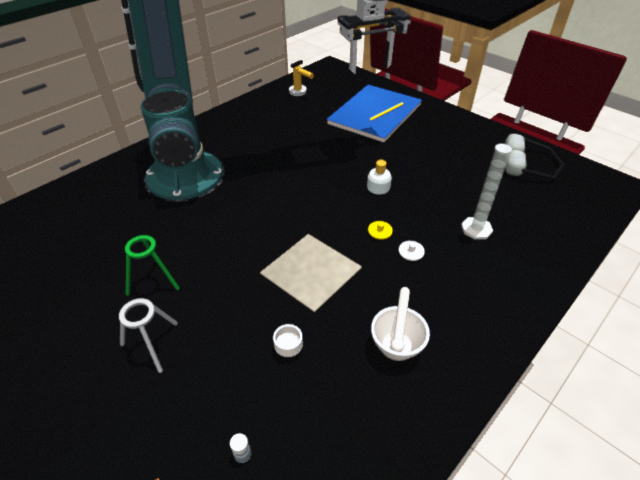

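View pics/top0.png

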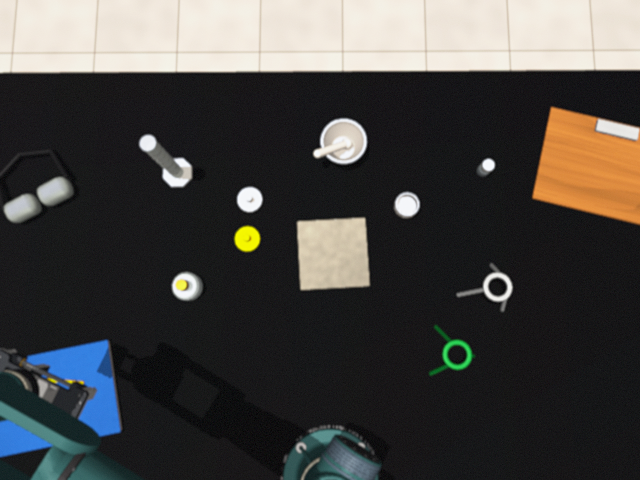

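Top view candidates:
- **Tripod:** steel (497,287), green look-alike (457,354).
- **Lid:** white (249,199), yellow look-alike (247,238).
- **Crucible:** white (406,205). The mortar (343,142) and vial (486,167) are also white.
- **Burner:** (187,286).
- **Mat:** (333,254).

I choose the steel tripod and the white lid, then measure.

```bash
cat > m.py <<'E'
from h import *
def blob(s,box,lo,hi,hsv=True):
    x0,y0,x1,y1=box; im=cv2.cvtColor(s['image'],cv2.COLOR_RGB2HSV)
    m=cv2.inRange(im,np.array(lo),np.array(hi)); k=np.zeros_like(m); k[y0:y1,x0:x1]=m[y0:y1,x0:x1]
    c=max(cv2.findContours(k,cv2.RETR_EXTERNAL,cv2.CHAIN_APPROX_NONE)[0],key=cv2.contourArea)
    return c[:,0].astype(float)
def circ(s,c,z):
    p=np.array([onz(s,u,z)[:2] for u in c]); (x,y),r=cv2.minEnclosingCircle(p.astype(np.float32))
    A=np.c_[2*p,np.ones(len(p))]; q=np.linalg.lstsq(A,(p**2).sum(1),rcond=None)[0]
    return np.round([q[0],q[1],2*np.sqrt(q[2]+q[0]**2+q[1]**2)],4)
E
python3 - <<'E'
from m import *
t=snap('top'); s=snap('scene')
W=([0,0,110],[180,70,255])
c=blob(t,(285,205,385,300),[0,0,70],[180,120,255]); r=cv2.minAreaRect(np.array([onz(t,u,.006)[:2] for u in c],np.float32)); print('mat top',r)
c=blob(s,(250,225,370,315),[0,0,70],[180,120,255]); r=cv2.minAreaRect(np.array([onz(s,u,.006)[:2] for u in c],np.float32)); print('mat scene',r)
Y=([18,120,80],[35,255,255])
print('cap top z80',circ(t,blob(t,(165,265,210,305),*Y),.08), 'body z.03',circ(t,blob(t,(165,265,210,305),[0,0,70],[180,255,255]),.03))
c=blob(s,(360,150,400,200),*Y); print('cap scene, z.067',onz(s,c.mean(0),.067))
print('crucible',circ(t,blob(t,(385,185,430,225),*W),.044)); print(circ(s,blob(s,(265,315,310,365),*W),.044))
print('lid',circ(t,blob(t,(230,180,270,220),*W),.012),circ(s,blob(s,(395,235,430,265),*W),.012))
print('ring',circ(t,blob(t,(483,271,514,302),[0,0,150],[180,70,255]),.112),circ(s,blob(s,(115,295,158,330),[0,0,150],[180,70,255]),.112))
for n,i,b in(('t',t,(440,250,530,320)),('s',s,(100,285,190,380)),('tb',t,(160,260,215,310)),('sl',s,(360,215,430,265))):
    x0,y0,x1,y1=b; cv2.imwrite(f'pics/{n}c.png',cv2.resize(i['image'][y0:y1,x0:x1,::-1],(360,300)))
a=[cv2.imread(f'pics/{n}c.png') for n in('t','s','tb','sl')]
cv2.imwrite('pics/crops.png',np.vstack([np.hstack(a[:2]),np.hstack(a[2:])]))
E
```

```text
mat top ((0.494747132062912, -0.006478786468505859), (0.16533678770065308, 0.16387218236923218), 3.1917166709899902)
mat scene ((0.4972447156906128, -0.007871687412261963), (0.16293121874332428, 0.16314001381397247), 3.2129292488098145)
cap top z80 [0.4171 0.3246 0.0223] body z.03 [0.417  0.3269 0.0667]
cap scene, z.067 [0.41784655 0.32768867 0.067     ]
crucible [ 0.6024 -0.1758  0.0566]
[ 0.6105 -0.1809  0.0618]
lid [0.6224 0.1894 0.0595] [0.6248 0.1875 0.059 ]
ring [ 0.4104 -0.3529  0.0588] [ 0.4136 -0.3539  0.0584]
```

View pics/crops.png

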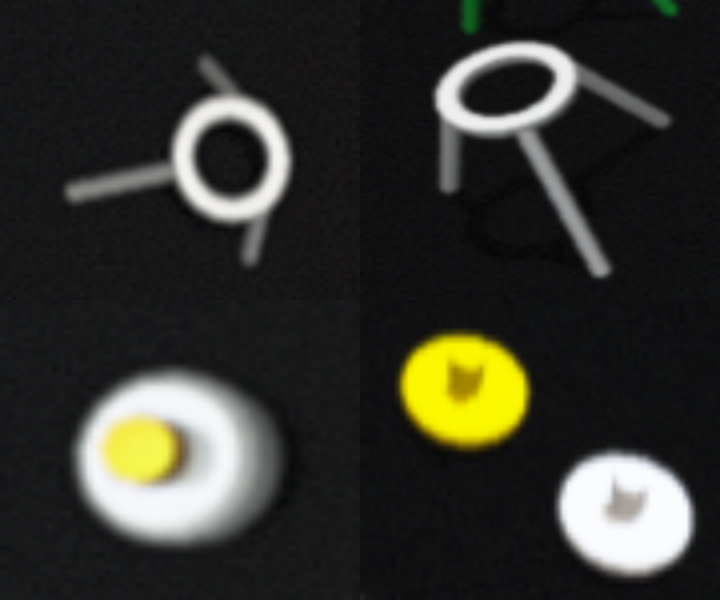

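The crop confirms both choices: the steel tripod, with feet at top-image pixels (458,295), (491,264) and (502,311), and the white lid at scene pixel (411,250). Next come the feet bearings and the tool axes.

```bash
cat >> h.py <<'E'
from scipy.spatial.transform import Rotation as Ro
def axes():
    o=robot.get_obs(); return o,Ro.from_euler('xyz',o['ee_rot']).as_matrix()
def go(P,yang=None):
    o,R=axes(); d=R.T@(np.array(P)-o['tool_pos'])*100
    print('t',round(o['time'],2),'tcp',o['tool_pos'].round(4),'w',round(o['width'],4),'F',o['wrist_force'].round(2),'toolshift cm',d.round(2))
    y=np.degrees(np.arctan2(R[1,1],R[0,1])); print('jaw bearing',round(y,2),'tilt x',R[:,0].round(3), 'turn(for x down: world yaw -)', None if yang is None else round(-((yang-y+90)%180-90),2))
E
python3 - <<'E'
from m import *
t=snap('top'); s=snap('scene')
c=np.array([.412,-.3535])
for i,l in((t,[(458,294.8),(491.3,264.5),(502.5,311)]),(s,[(122,344.5),(160,370.5),(176.3,323.6)])):
    for u in l:
        p=onz(i,u,.004)[:2]; d=p-c; print(p.round(4),np.hypot(*d).round(4),np.degrees(np.arctan2(d[1],d[0])).round(1))
    
o,R=axes(); print(R.round(3)); go([.4175,.326,.175],0)
E
```

```text
[ 0.3978 -0.2946] 0.0606 103.6
[ 0.4676 -0.374 ] 0.0593 -20.2
[ 0.3608 -0.3948] 0.0658 -141.1
[ 0.3695 -0.394 ] 0.0587 -136.4
[ 0.4701 -0.3731] 0.0613 -18.6
[ 0.4041 -0.2939] 0.0601 97.6
[[-0.     0.412  0.911]
 [-0.001  0.911 -0.412]
 [-1.    -0.001 -0.   ]]
t 0.3 tcp [0.2266 0.501  0.175 ] w 0.0938 F [0.55 0.36 0.94] toolshift cm [ 0.   -8.07 24.61]
jaw bearing 65.66 tilt x [-0.    -0.001 -1.   ] turn(for x down: world yaw -) 65.66
```

Emit:
carry_out(
  targets=[
    [0,0,-0.8,2.46,0],
    [0,0,-0.8,2.46,0],
    [0,0,-0.8,2.46,0],
    [0,0,-0.8,2.46,0],
    [0,0,-0.8,2.46,0],
    [0,0,-0.8,2.46,0],
    [0,0,-0.8,2.46,0],
    [0,0,-0.8,2.46,0],
    [0,0,-0.8,2.46,0],
    [0,0,-0.8,2.46,0],
    [0,0,0,0,0],
    [0,0,0,0,0],
  ],
)

```text
time: 1.5
tool_pos: [0.4178, 0.3268, 0.1752]
ee_rot: [3.027, 1.57, 2.601]
wrist_force: [-1.2, -0.1, 0.3]
width: 0.0941
```

```bash
python3 - <<'E'
from m import *
go([.418,.326,.056]); s=snap('scene'); t=snap('top')
print('cyl foot ~',onz(t,(178,172),.005),onz(s,(477,229),.005),'mortar',onz(t,(343,142),.05),'vial',onz(t,(486,167),.03),'ylid',onz(t,(247,238),.01))
a=s['image'][80:220,300:460,::-1];b=t['image'][220:360,110:270,::-1]
cv2.imwrite('pics/b1.png',cv2.resize(np.hstack([a,b]),(800,350)))
E
```

```text
t 1.5 tcp [0.4178 0.3268 0.1752] w 0.0941 F [-1.24 -0.08  0.26] toolshift cm [11.92 -0.07  0.06]
jaw bearing 65.6 tilt x [-0.001  0.    -1.   ] turn(for x down: world yaw -) None
cyl foot ~ [0.69011007 0.36203114 0.005     ] [0.69437085 0.35870532 0.005     ] mortar [ 0.74823069 -0.03085565  0.05      ] vial [ 0.69304982 -0.36404329  0.03      ] ylid [0.52982458 0.193316   0.01      ]
```

View pics/b1.png

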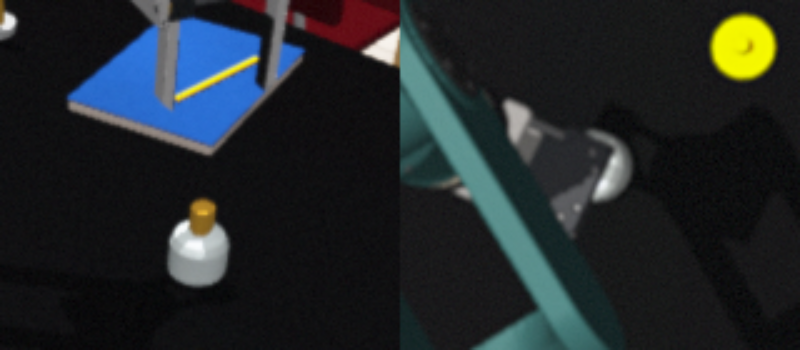

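The scene crop shows the open fingers above and behind the burner, whose cap is at about (381,162). Descend and grip.

Emit:
carry_out(
  targets=[
    [0,2,0,0,0],
    [0,2,0,0,0],
    [0,2,0,0,0],
    [0,2,0,0,0],
    [0,2,0,0,0],
    [0,1.8,0,0,0],
    [0,0,0,0,0],
    [0.5,0,0,0,0],
    [1,0,0,0,0],
    [1,0,0,0,0],
    [1,0,0,0,0],
    [1,0,0,0,0],
    [1,0,0,0,0],
    [1,0,0,0,0],
    [1,0,0,0,0],
  ],
)

```text
time: 3.1
tool_pos: [0.4179, 0.3268, 0.0574]
ee_rot: [-3.096, 1.571, 2.762]
wrist_force: [0.6, 0.5, -0.9]
width: 0.0334
```

Emit:
carry_out(
  targets=[
    [1,0,0,0,0],
    [1,0,0,0,0],
    [1,0,0,0,0],
    [1,0,0,0,0],
    [1,-1,0,0,0],
    [1,-2,0,0,0],
    [1,-2,0,0,0],
    [1,-2,0,0,0],
    [1,0,0,0,0],
  ],
)

```text
time: 4.0
tool_pos: [0.42, 0.3282, 0.1318]
ee_rot: [0.991, 1.563, 0.566]
wrist_force: [-0.3, -0.3, -0.1]
width: 0.0008
```

```bash
python3 - <<'E'
from m import *
go([.4965,-.007,.13]); s=snap('scene')
c=blob(s,(340,130,420,240),[0,0,110],[180,60,255]); print(c.min(0),c.max(0))
a=s['image'][80:220,300:460,::-1]
cv2.imwrite('pics/b2.png',cv2.resize(a,(480,420)))
E
```

```text
t 4.0 tcp [0.42   0.3282 0.1318] w 0.0008 F [-0.34 -0.3  -0.11] toolshift cm [  0.08 -27.39  20.79]
jaw bearing 65.66 tilt x [ 0.007  0.004 -1.   ] turn(for x down: world yaw -) None
[368. 168.] [390. 193.]
```

View pics/b2.png

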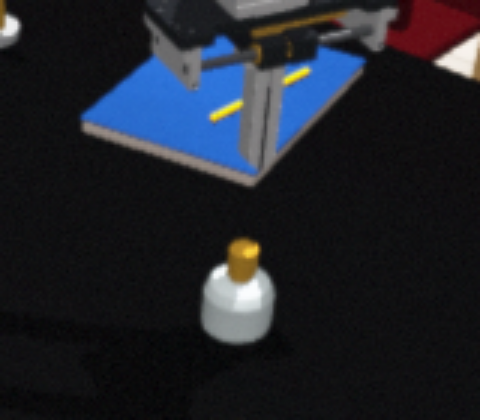

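The fingers shut on nothing. Their tip is at scene pixel (387,137), and the burner stands unmoved with its cap at (381,162). I'll test the camera projection against the TCP.

```bash
python3 - <<'E'
from m import *
s=snap('scene')
o,R=axes(); print('proj tcp',proj(s,o['tool_pos']),'fingertip px at z',onz(s,(387,137),.132), 'dist',s['distortion'])
print('proj base', proj(s,[[0,0,0],[.418,.326,.08],[.418,.326,0]]))
Y=([12,120,60],[35,255,255]); c=blob(s,(365,150,400,180),*Y); print('cap px',c.min(0),c.max(0),c.mean(0))
t=snap('top');print('top proj',proj(t,o['tool_pos']),proj(t,[.418,.326,.08]))
E
```

```text
proj tcp [[382.58770986 145.68259153]] fingertip px at z [0.40562487 0.35989012 0.132     ] dist [-0.01140249  0.          0.          0.          0.        ]
proj base [[184.58184941 174.99780903]
 [380.50510106 161.93927971]
 [377.74520193 186.81382461]]
cap px [376. 159.] [386. 173.] [380.40540541 165.83783784]
top proj [[174.55704397 282.60951935]] [[180.90892026 284.10454135]]
```

```bash
python3 - <<'E'
from m import *
s=snap('scene'); t=snap('top'); go([.418,.326,.056]); o,R=axes(); print(robot.get_obs()['joint_positions'].round(3))
p=o['tool_pos']
print('b1 pts',proj(s,[[.4178,.3268,.1752],[.4178+.047*.412,.3268+.047*.911,.1752],[.4178-.047*.412,.3268-.047*.911,.1752]]))
out=[]
for i,b in((s,(320,60,440,200)),(t,(110,220,230,360))):
    im=i['image'][:,:,::-1].copy()
    x0,y0,x1,y1=b; im=cv2.resize(im[y0:y1,x0:x1],None,fx=3.3,fy=3.3,interpolation=cv2.INTER_CUBIC)
    u=(proj(i,p)[0]-[x0,y0])*3.3; cv2.drawMarker(im,tuple(int(v) for v in u),(0,0,255),0,10); out.append(im)
cv2.imwrite('pics/b3.png',np.hstack(out))
E
```

```text
t 4.25 tcp [0.4171 0.3264 0.1259] w 0.0008 F [0.03 0.35 0.58] toolshift cm [6.99 0.01 0.11]
jaw bearing 65.66 tilt x [-0.002 -0.001 -1.   ] turn(for x down: world yaw -) None
[ 0.557  0.059  1.499  0.     1.586 -0.589]
b1 pts [[384.30201768 128.78651411]
 [401.67638242 124.84686399]
 [366.53707361 132.81834213]]
```

View pics/b3.png

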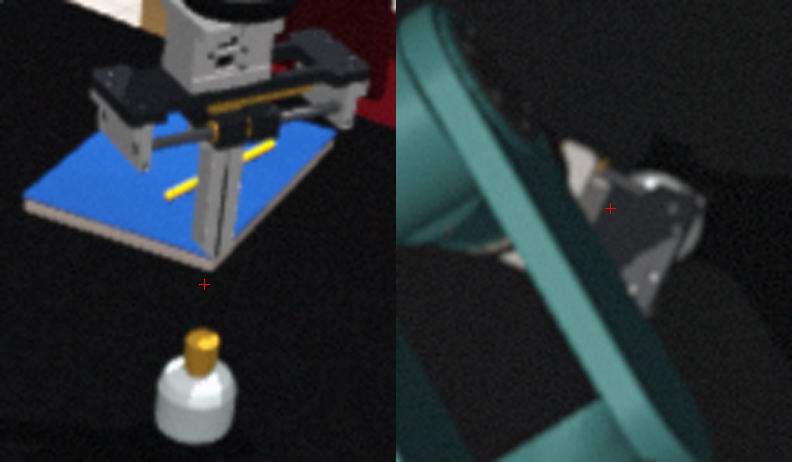

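The fingertip shows about 8 px (roughly 26 mm) above where the reported TCP should project, while the base and objects fit the cameras. So the arm's reported height looks wrong and the fingers closed above the cap. I'll check by gently touching the bare bench beside the burner.

Emit:
carry_out(
  targets=[
    [1,0,0,2,0],
    [1,0,0,2,0],
    [1,0,0,2,0],
    [1,0,0,2,0],
    [1,2,0,0,0],
    [1,2,0,0,0],
    [1,2,0,0,0],
    [1,2,0,0,0],
    [1,1.5,0,0,0],
    [1,0,0,0,0],
    [1,0,0,0,0],
  ],
)

```text
time: 5.35
tool_pos: [0.4912, 0.2937, 0.0325]
ee_rot: [-3.068, 1.571, 2.79]
wrist_force: [-0.1, -0.4, 0.3]
width: 0.0005
```

```bash
python3 - <<'E'
from m import *
go([.418,.326,.056]); o,R=axes(); s=snap('scene'); 
b=(360,100,480,240); im=s['image'][:,:,::-1].copy(); x0,y0,x1,y1=b
im=cv2.resize(im[y0:y1,x0:x1],None,fx=4,fy=4,interpolation=cv2.INTER_CUBIC); im=cv2.convertScaleAbs(im,alpha=1.6,beta=20)
p=o['tool_pos']; 
for dz in(0,.02,.04):
    q=proj(s,p+[0,0,dz])[0];print(q); cv2.drawMarker(im,tuple(int(v) for v in (q-[x0,y0])*4),(0,0,255),0,10)
cv2.imwrite('pics/b4.png',im)
E
```

```text
t 5.35 tcp [0.4912 0.2937 0.0325] w 0.0005 F [-0.09 -0.4   0.32] toolshift cm [-2.35 -0.08 -8.  ]
jaw bearing 65.63 tilt x [-0.  0. -1.] turn(for x down: world yaw -) None
[393.71685333 195.1213456 ]
[394.63080533 188.82660487]
[395.56794356 182.36991577]
```

View pics/b4.png

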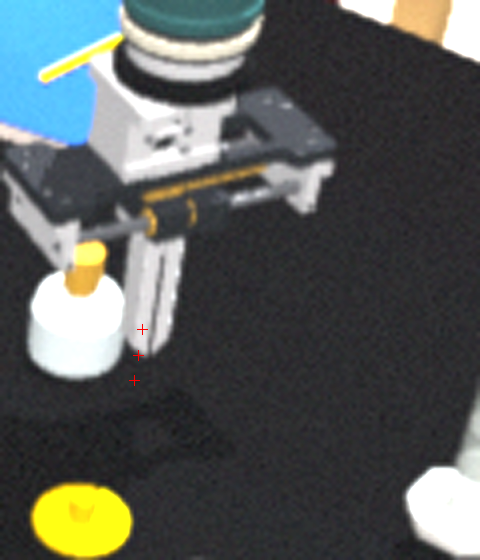

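Emit:
carry_out(
  targets=[
    [1,0.5,0,0,0],
    [1,0.5,0,0,0],
    [1,0.5,0,0,0],
    [1,0.5,0,0,0],
    [1,0.5,0,0,0],
    [1,0.2,0,0,0],
    [1,0.2,0,0,0],
    [1,0.2,0,0,0],
    [1,0.2,0,0,0],
    [1,0,0,0,0],
    [1,0,0,0,0],
  ],
)

```text
time: 6.5
tool_pos: [0.4908, 0.2939, -0.0005]
ee_rot: [0.958, 1.571, 0.533]
wrist_force: [0.3, -1.0, -0.6]
width: 0.0005
```

Reported z is already 0 with no contact, so the readout does sit below the true height. Continue in 2 mm steps.

Emit:
carry_out(
  targets=[
    [1,0.3,0,0,0],
    [1,0.3,0,0,0],
    [1,0.3,0,0,0],
    [1,0.3,0,0,0],
    [1,0,0,0,0],
  ],
)

```text
time: 7.0
tool_pos: [0.4902, 0.2936, -0.0134]
ee_rot: [-2.325, 1.569, -2.75]
wrist_force: [-0.1, -0.1, 0.4]
width: 0.0006
```

Emit:
carry_out(
  targets=[
    [1,0.2,0,0,0],
    [1,0.2,0,0,0],
    [1,0.2,0,0,0],
    [1,0,0,0,0],
  ],
)

```text
time: 7.4
tool_pos: [0.4905, 0.2938, -0.019]
ee_rot: [-2.308, 1.57, -2.733]
wrist_force: [-1.0, -0.2, -0.5]
width: 0.0001
```

Emit:
carry_out(
  targets=[
    [1,0.2,0,0,0],
    [1,0.2,0,0,0],
    [1,0,0,0,0],
  ],
)

```text
time: 7.7
tool_pos: [0.4905, 0.2938, -0.023]
ee_rot: [-2.32, 1.57, -2.745]
wrist_force: [0.6, -0.0, -0.0]
width: 0.0004
```

Emit:
carry_out(
  targets=[
    [1,0.2,0,0,0],
    [1,0,0,0,0],
  ],
)

```text
time: 7.9
tool_pos: [0.4906, 0.2938, -0.0249]
ee_rot: [-2.426, 1.57, -2.851]
wrist_force: [-0.1, 0.2, 0.5]
width: 0.0008
```

Emit:
carry_out(
  targets=[
    [1,0.2,0,0,0],
    [1,0.1,0,0,0],
    [1,0,0,0,0],
  ],
)

```text
time: 8.2
tool_pos: [0.4906, 0.2938, -0.0278]
ee_rot: [-2.437, 1.57, -2.862]
wrist_force: [-0.5, 0.3, 0.1]
width: 0.0003
```

```bash
python3 - <<'E'
from m import *
go([.418,.326,.056]); o,R=axes(); s=snap('scene'); t=snap('top')
b=(360,100,480,240); im=s['image'][:,:,::-1].copy(); x0,y0,x1,y1=b
im=cv2.resize(im[y0:y1,x0:x1],None,fx=4,fy=4,interpolation=cv2.INTER_CUBIC); im=cv2.convertScaleAbs(im,alpha=1.6,beta=20)
p=o['tool_pos'].copy(); p[2]=0
q=proj(s,p)[0];print(q); cv2.drawMarker(im,tuple(int(v) for v in (q-[x0,y0])*4),(0,0,255),0,10)
it=cv2.resize(t['image'][180:320,180:260,::-1],None,fx=4,fy=4); 
q=proj(t,p)[0];cv2.drawMarker(it,tuple(int(v) for v in (q-[180,180])*4),(0,0,255),0,10)
cv2.imwrite('pics/b5.png',np.hstack([im,it]))
E
```

```text
t 8.2 tcp [ 0.4906  0.2938 -0.0278] w 0.0003 F [-0.53  0.28  0.07] toolshift cm [-8.38 -0.06 -7.94]
jaw bearing 65.66 tilt x [-0. -0. -1.] turn(for x down: world yaw -) None
[392.10230957 204.88019503]
```

View pics/b5.png

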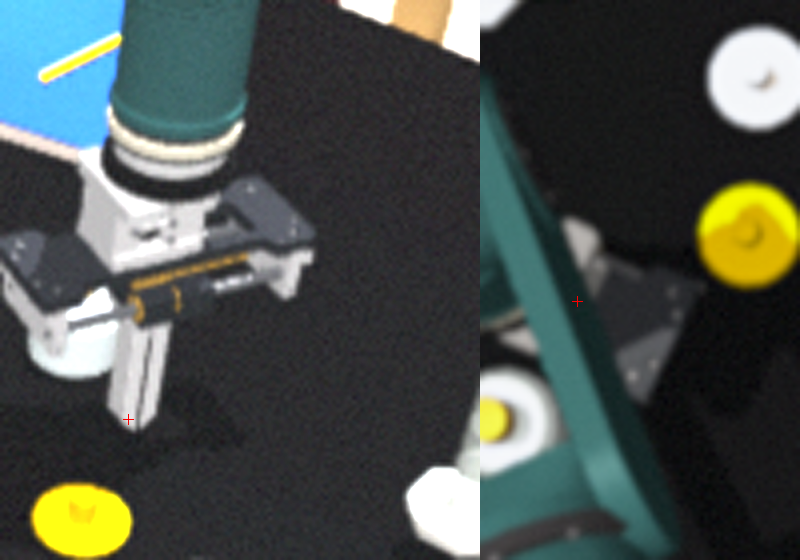

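Emit:
carry_out(
  targets=[
    [1,0.1,0,0,0],
    [1,0.1,0,0,0],
    [1,0.1,0,0,0],
    [1,0,0,0,0],
  ],
)

```text
time: 8.7
tool_pos: [0.4908, 0.2939, -0.0298]
ee_rot: [0.855, 1.57, 0.43]
wrist_force: [-2.6, -1.4, 4.7]
width: 0.0005
```

Emit:
carry_out(
  targets=[
    [1,0.1,0,0,0],
    [1,0.1,0,0,0],
    [1,0.1,0,0,0],
    [1,0,0,0,0],
  ],
)

```text
time: 9.1
tool_pos: [0.4909, 0.294, -0.0299]
ee_rot: [0.579, 1.57, 0.155]
wrist_force: [-6.4, -3.0, 16.7]
width: 0.0003
```

Contact comes at reported z = -0.0297, so true height is the reported value plus about 0.030. Now the lateral part, from the three tip pixels already seen.

```bash
python3 - <<'E'
from m import *
s=snap('scene'); go([.418,.326,.056]); print(robot.get_obs()['joint_positions'])
for u,p in(((394,207.5),(.4906,.2938,-.0278)),((398,188),(.4912,.2937,.0325)),((385.8,138.2),(.4171,.3264,.1259))):
    q=onz(s,u,p[2]+.0297); print(q.round(4),(q-p).round(4))
E
```

```text
t 9.15 tcp [ 0.4909  0.294  -0.0299] w 0.0004 F [-5.92 -3.24 17.29] toolshift cm [-8.6  -0.08 -7.96]
jaw bearing 65.67 tilt x [ 0.001  0.    -1.   ] turn(for x down: world yaw -) None
[ 4.40572426e-01  2.63263121e-01  1.58842565e+00 -1.79951492e-04
  1.28915033e+00 -7.05570130e-01]
[0.5014 0.2872 0.0019] [ 0.0108 -0.0066  0.0297]
[0.5018 0.2915 0.0622] [ 0.0106 -0.0022  0.0297]
[0.428  0.3227 0.1556] [ 0.0109 -0.0037  0.0297]
```

Emit:
carry_out(
  targets=[
    [0,-0.5,0,0,0],
    [0,-1.5,0,0,0],
    [0,-2,0,0,0],
    [0,-2,0,0,0],
    [0,-2,0,0,0],
    [0,-2,0,0,0],
    [0,-2,0,0,0],
    [0,0,0,-2,0],
    [0,0,0,-2,0],
    [0,0,0,-2,0],
    [0,0,0,-2,0],
    [0,0,0,0,0],
    [0,0,0,0,0],
  ],
)

```text
time: 10.45
tool_pos: [0.4164, 0.327, 0.0855]
ee_rot: [-1.846, 1.569, -2.269]
wrist_force: [0.2, -1.0, -0.1]
width: 0.0938
```

Emit:
carry_out(
  targets=[
    [0,0,0,-0.5,0],
    [0,1.5,0,0,0],
    [0,1.5,0,0,0],
    [0,1.5,0,0,0],
    [0,1.3,0,0,0],
    [0,0,0,0,0],
    [1,0,0,0,0],
    [1,0,0,0,0],
    [1,0,0,0,0],
    [1,0,0,0,0],
    [1,0,0,0,0],
    [1,0,0,0,0],
    [1,0,0,0,0],
    [1,0,0,0,0],
    [1,0,0,0,0],
    [1,0,0,0,0],
  ],
)

```text
time: 12.05
tool_pos: [0.4133, 0.329, 0.0284]
ee_rot: [1.687, 1.571, 1.262]
wrist_force: [0.0, 0.5, 0.2]
width: 0.025
```

Gripped the cap (opening 25 mm). Lift and measure how the burner sits in the hand.

Emit:
carry_out(
  targets=[
    [1,-0.5,0,0,0],
    [1,-1.5,0,0,0],
    [1,-2,0,0,0],
    [1,-2,0,0,0],
    [1,0,0,0,0],
    [1,0,0,0,0],
    [1,0,0,0,0],
  ],
)

```text
time: 12.75
tool_pos: [0.4124, 0.3284, 0.0868]
ee_rot: [-2.158, 1.568, -2.583]
wrist_force: [-0.6, -0.2, -2.4]
width: 0.0254
```

```bash
python3 - <<'E'
from m import *
s=snap('scene'); t=snap('top'); go([.4965,-.007,.1])
for i,b in((s,(340,90,420,230)),):
    c=blob(i,b,[0,0,110],[180,60,255]); print(c.min(0),c.max(0))
cv2.imwrite('pics/b6.png',cv2.resize(s['image'][80:220,320:440,::-1],None,fx=4,fy=4))
E
```

```text
t 12.85 tcp [0.4124 0.3283 0.0868] w 0.0253 F [ 0.43  0.22 -2.35] toolshift cm [ -1.29 -27.09  21.48]
jaw bearing 65.66 tilt x [-0.002 -0.001 -1.   ] turn(for x down: world yaw -) None
[340. 119.] [393. 175.]
```

View pics/b6.png

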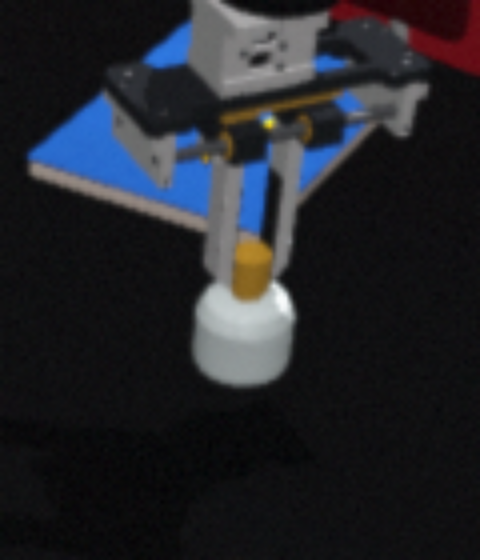

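Burner is held upright by the cap at crop (252,265). Carry it over the mat.

Emit:
carry_out(
  targets=[
    [1,0,-1,0.8,0],
    [1,0,-2,1.55,0],
    [1,0,-2,1.55,0],
    [1,0,-2,1.55,0],
    [1,0,-2,1.55,0],
    [1,0,-2,1.55,0],
    [1,0,-2,1.55,0],
    [1,0,-2,1.55,0],
    [1,0,-2,1.55,0],
    [1,0,-2,1.55,0],
    [1,0,-2,1.55,0],
    [1,0,-2,1.55,0],
    [1,0,-2,1.55,0],
    [1,0,-2,1.55,0],
    [1,0,0,0,0],
    [1,0,0,0,0],
    [1,0,0,0,0],
  ],
)

```text
time: 14.55
tool_pos: [0.4924, -0.0031, 0.0881]
ee_rot: [2.932, 1.57, 2.508]
wrist_force: [-0.1, 0.4, -1.9]
width: 0.0254
```

```bash
python3 - <<'E'
from m import *
s=snap('scene'); t=snap('top'); go([.4918,-.004,.036]); o,R=axes()
print(robot.get_obs()['joint_positions'].round(2))
print('expect body-base centre px', proj(s,o['tool_pos']+[.0047,-.003,-.0284+0]))
cv2.imwrite('pics/b7.png',np.hstack([cv2.resize(s['image'][160:320,230:390,::-1],(400,400)),cv2.resize(t['image'][175:335,255:415,::-1],(400,400))]))
E
```

```text
t 14.65 tcp [ 0.4926 -0.0027  0.0883] w 0.0255 F [ 0.12  0.23 -1.28] toolshift cm [ 5.23 -0.15 -0.02]
jaw bearing 65.73 tilt x [-0.  0. -1.] turn(for x down: world yaw -) None
[-0.12 -0.01  1.64  0.    1.51 -1.27]
expect body-base centre px [[310.82199362 251.87469043]]
```

View pics/b7.png

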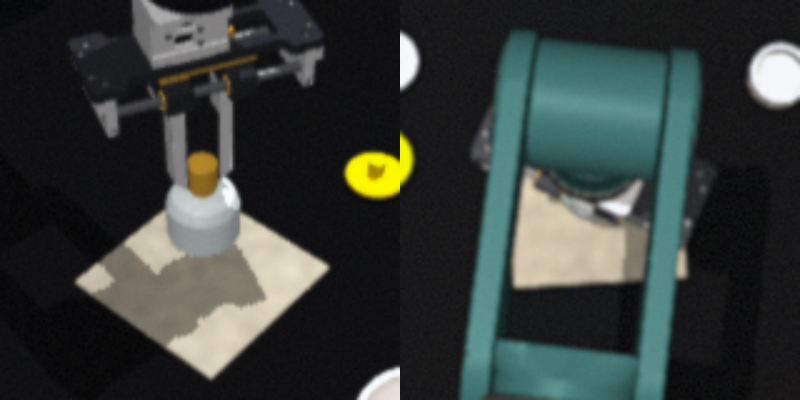

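The burner's base centre is at about (311,252), as predicted, so the same offset holds here. Lower it, release and withdraw.

Emit:
carry_out(
  targets=[
    [1,1.5,-0.15,0,0],
    [1,1.5,0,0,0],
    [1,1.2,0,0,0],
    [1,0.6,0,0,0],
    [1,0.3,0,0,0],
    [1,0.2,0,0,0],
    [1,0.1,0,0,0],
    [1,0,0,0,0],
    [1,0,0,0,0],
  ],
)

```text
time: 15.55
tool_pos: [0.4926, -0.0049, 0.0348]
ee_rot: [0.354, 1.57, -0.071]
wrist_force: [-0.2, -0.1, -0.8]
width: 0.0253
```

Emit:
carry_out(
  targets=[
    [1,0.05,0,0,0],
    [0.7,0,0,0,0],
    [0.5,0,0,0,0],
    [0,0,0,0,0],
    [0,0,0,0,0],
    [0,0,0,0,0],
    [0,-1,0,0,0],
    [0,-2,0,0,0],
    [0,-2,0,0,0],
    [0,-2,0,0,0],
    [0,-3,0,0,0],
    [0,-3,0,0,0],
    [0,-3,0,0,0],
    [0,0,0,0,0],
  ],
)

```text
time: 16.95
tool_pos: [0.495, -0.0051, 0.2]
ee_rot: [0.308, 1.56, -0.117]
wrist_force: [-0.6, -0.1, 0.0]
width: 0.0939
```

Emit:
carry_out(
  targets=[
    [0,0,-1,0.17,0],
    [0,0,-2,0.35,0],
    [0,0,-2,0.35,0],
    [0,0,-2,0.35,0],
    [0,0,-2,0.35,0],
    [0,0,-2,0.35,0],
    [0,0,-2,0.35,0],
    [0,0,-2,0.35,0],
    [0,0,-2,0.35,0],
    [0,0,-2,0.35,0],
    [0,0,-2,0.35,0],
    [0,0,-2,0.35,0],
    [0,0,-2,0.35,0],
    [0,0,-2,0.35,0],
    [0,0,-2,0.35,0],
    [0,0,-2,0.35,0],
    [0,0,-2,0.4,0],
    [0,0,-2,0.5,0],
    [0,0,0,0,-5.2],
    [0,0,0,0,0],
  ],
)

```text
time: 18.95
tool_pos: [0.404, -0.3499, 0.1914]
ee_rot: [2.69, 1.566, 2.355]
wrist_force: [0.1, -0.1, -0.6]
width: 0.0938
```

```bash
python3 - <<'E'
from m import *
s=snap('scene'); t=snap('top'); go([.4073,-.3507,.0635],71); print(robot.get_obs()['joint_positions'].round(2))
Y=([12,120,80],[35,255,255])
print('cap top z80',circ(t,blob(t,(300,215,360,290),*Y),.086)); c=blob(s,(280,210,340,280),*Y); print('cap scene',onz(s,c.mean(0),.073),c.min(0),c.max(0))
o,R=axes()
print('expected tip L/R px',proj(s,o['tool_pos']+[.0047,-.003,.0297]+np.array([[.047],[0],[-.047]])*R[:,1]))
cv2.imwrite('pics/t1.png',np.hstack([cv2.resize(s['image'][200:380,90:270,::-1],(400,400)),cv2.resize(s['image'][200:320,250:370,::-1],(400,400))]))
E
```

```text
t 19.05 tcp [ 0.4047 -0.3493  0.1923] w 0.0944 F [-0.1  -0.27  0.38] toolshift cm [12.88 -0.06  0.32]
jaw bearing 70.74 tilt x [-0.002  0.002 -1.   ] turn(for x down: world yaw -) -0.26
[-0.82  0.05  1.37  0.    1.72 -2.05]
cap top z80 [ 0.4952 -0.0075  0.0211]
cap scene [ 0.49748218 -0.00702391  0.073     ] [305. 241.] [316. 256.]
expected tip L/R px [[145.19677427 258.76186078]
 [115.26151604 268.73741204]
 [ 84.16715753 279.10417206]]
```

View pics/t1.png

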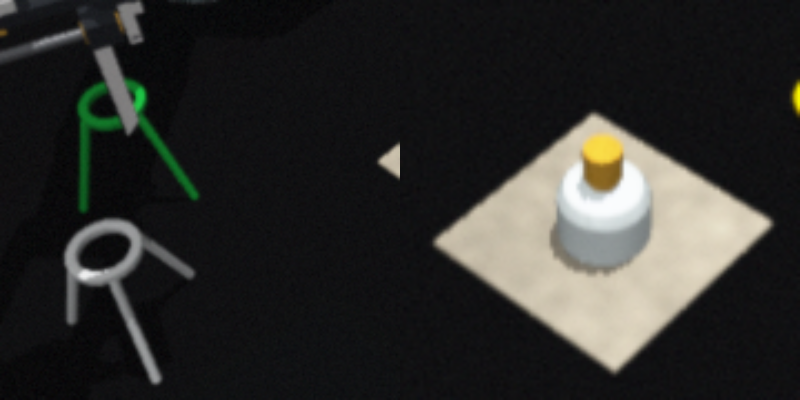

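The burner is upright on the middle of the mat at (0.496,-0.007). The near fingertip at (148,258) is within 3 px of its prediction. Descend onto the tripod ring.

Emit:
carry_out(
  targets=[
    [0,0,0,0.3,-0.2],
    [0,2,0,0,0],
    [0,2,0,0,0],
    [0,2,0,0,0],
    [0,2,0,0,0],
    [0,2,0,0,0],
    [0,1.5,0,0,0],
    [0,1.3,0,0,0],
    [0,0,0,0,0],
    [1,0,0,0,0],
    [1,0,0,0,0],
    [1,0,0,0,0],
    [1,0,0,0,0],
    [1,0,0,0,0],
    [1,0,0,0,0],
    [1,0,0,0,0],
    [1,0,0,0,0],
    [1,0,0,0,0],
  ],
)

```text
time: 20.85
tool_pos: [0.4087, -0.3513, 0.0664]
ee_rot: [-0.712, 1.569, -1.043]
wrist_force: [0.2, -1.9, 3.2]
width: 0.0595
```

Ring gripped at 59.5 mm. Lift 12 cm so the feet clear the burner top.

Emit:
carry_out(
  targets=[
    [1,-0.5,0,0,0],
    [1,-1.5,0,0,0],
    [1,-2,0,0,0],
    [1,-2,0,0,0],
    [1,-2,0,0,0],
    [1,-2,0,0,0],
    [1,-2,0,0,0],
    [1,0,0,0,0],
    [1,0,0,0,0],
    [1,0,0,0,0],
  ],
)

```text
time: 21.85
tool_pos: [0.4078, -0.3499, 0.1842]
ee_rot: [2.581, 1.568, 2.25]
wrist_force: [0.6, 1.5, -3.2]
width: 0.0593
```

```bash
python3 - <<'E'
from m import *
s=snap('scene'); t=snap('top'); go([.4964,-.0072,.1866])
c=blob(s,(60,180,200,300),[0,0,150],[180,70,255]); print(c.min(0),c.max(0))
cv2.imwrite('pics/t2.png',np.hstack([cv2.resize(s['image'][150:350,60:260,::-1],(400,400)),cv2.resize(t['image'][200:360,440:600,::-1],(400,400))]))
E
```

```text
t 21.95 tcp [ 0.4079 -0.35    0.1841] w 0.0594 F [-0.13  0.14 -2.55] toolshift cm [-0.18 35.3  -2.75]
jaw bearing 71.07 tilt x [-0.002  0.003 -1.   ] turn(for x down: world yaw -) None
[ 97. 254.] [133. 280.]
```

View pics/t2.png

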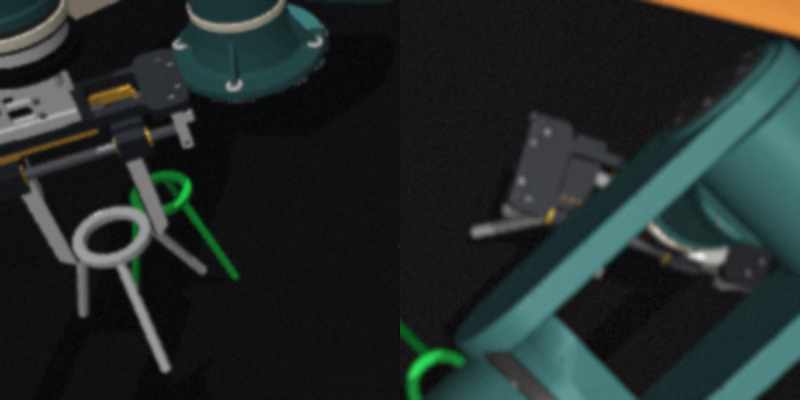

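The tripod hangs level, with its ring at scene pixel (116,268). Carry it over the burner.

Emit:
carry_out(
  targets=[
    [1,-0.1,1,-0.1,0],
    [1,0,2,-0.2,0],
    [1,0,2,-0.2,0],
    [1,0,2,-0.2,0],
    [1,0,2,-0.2,0],
    [1,0,2,-0.2,0],
    [1,0,2,-0.2,0],
    [1,0,2,-0.2,0],
    [1,0,2,-0.2,0],
    [1,0,2,-0.2,0],
    [1,0,2,-0.2,0],
    [1,0,2,-0.2,0],
    [1,0,2,-0.2,0],
    [1,0,2,-0.2,0],
    [1,0,2,-0.2,0],
    [1,0,2,-0.1,0],
    [1,0,2,-0.1,0],
    [1,0,2.4,0,0],
    [1,0,0,0,0],
    [1,0,0,0,0],
  ],
)

```text
time: 23.95
tool_pos: [0.4935, -0.0053, 0.1865]
ee_rot: [-2.608, 1.57, -2.938]
wrist_force: [0.0, -1.2, -2.0]
width: 0.0597
```

```bash
python3 - <<'E'
from m import *
s=snap('scene'); go([.4931,-.0048,.0724],71); o,R=axes()
rt=o['tool_pos'][2]-.0664+.112
im=s['image']; q=proj(s,o['tool_pos']+[.0033,-.0024,0]+[0,0,rt-o['tool_pos'][2]])[0]; print('expect ring px',q)
x,y=q.astype(int); c=blob(s,(x-40,y-30,x+40,y+30),[0,0,110],[180,70,255]); print(c.min(0),c.max(0),circ(s,c,rt))
cv2.imwrite('pics/t3.png',cv2.resize(im[y-60:y+140,x-90:x+110,::-1],(600,600)))
E
```

```text
t 24.0 tcp [ 0.4935 -0.0058  0.1866] w 0.0593 F [-0.21  0.51 -2.83] toolshift cm [11.42  0.09 -0.07]
jaw bearing 71.09 tilt x [-0.001 -0.    -1.   ] turn(for x down: world yaw -) 0.09
expect ring px [308.08387464 188.29779577]
[284. 158.] [330. 217.] [ 0.4946 -0.0021  0.1144]
```

View pics/t3.png

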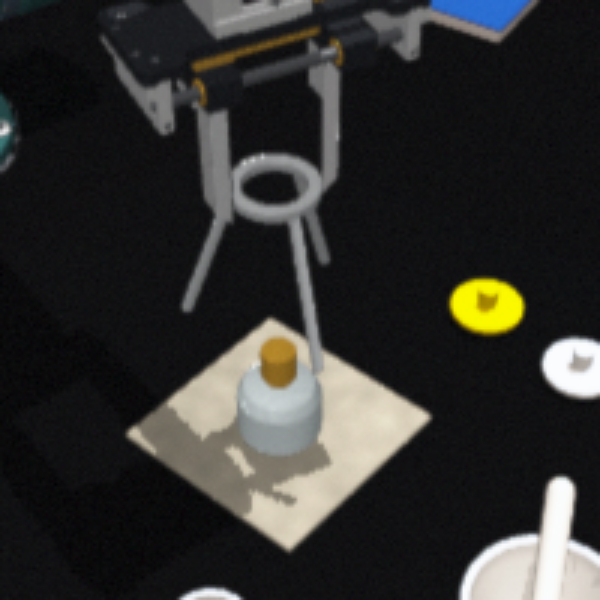

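The ring centre is at about (310.4,189), some 2 px right of prediction, and the burner stands below with its cap at crop (279,360). I'll make a small correction and lower the tripod.

Emit:
carry_out(
  targets=[
    [1,0,-0.1,-0.25,0],
    [1,1.5,0,0,0],
    [1,1.5,0,0,0],
    [1,1.5,0,0,0],
    [1,1.5,0,0,0],
    [1,1.5,0,0,0],
    [1,1.5,0,0,0],
    [1,1.2,0,0,0],
    [1,0.5,0,0,0],
    [1,0.3,0,0,0],
    [1,0.2,0,0,0],
    [1,0.1,0,0,0],
    [1,0,0,0,0],
    [1,0,0,0,0],
  ],
)

```text
time: 25.4
tool_pos: [0.4917, -0.006, 0.0744]
ee_rot: [0.247, 1.57, -0.083]
wrist_force: [0.1, -0.4, -2.1]
width: 0.0594
```

Emit:
carry_out(
  targets=[
    [1,0.1,0,0,0],
    [1,0.1,0,0,0],
    [1,0,0,0,0],
  ],
)

```text
time: 25.7
tool_pos: [0.4918, -0.006, 0.0726]
ee_rot: [0.192, 1.569, -0.138]
wrist_force: [-0.9, 0.2, -0.5]
width: 0.0596
```

Emit:
carry_out(
  targets=[
    [1,0.05,0,0,0],
    [0.6,0,0,0,0],
    [0.3,0,0,0,0],
    [0,0,0,0,0],
    [0,0,0,0,0],
    [0,-1,0,0,0],
    [0,-2,0,0,0],
    [0,-2,0,0,0],
    [0,-2,0,0,0],
    [0,-2,0,0,0],
    [0,-2,0,0,0],
    [0,0,0,0,0],
  ],
)

```text
time: 26.9
tool_pos: [0.4934, -0.0062, 0.1853]
ee_rot: [0.218, 1.563, -0.113]
wrist_force: [0.1, 0.8, 0.2]
width: 0.0938
```

Emit:
carry_out(
  targets=[
    [0,0,-1.1,1.6,0],
    [0,0,-1.24,1.6,0],
    [0,0,-1.24,1.6,0],
    [0,0,-1.24,1.6,0],
    [0,0,-1.24,1.6,0],
    [0,0,-1.24,1.6,0],
    [0,0,-1.24,1.6,0],
    [0,0,-1.24,1.6,0],
    [0,0,-1.24,1.6,0],
    [0,0,-1.24,1.6,0],
    [0,0,0,0,0],
    [0,0,0,0,0],
  ],
)

```text
time: 28.1
tool_pos: [0.6025, -0.1749, 0.1796]
ee_rot: [2.978, 1.568, 2.645]
wrist_force: [-0.4, 0.3, -0.3]
width: 0.094
```

```bash
python3 - <<'E'
from m import *
s=snap('scene'); t=snap('top'); go([.602,-.1745,-.0067]); print(robot.get_obs()['joint_positions'].round(2))
W=([0,0,130],[180,60,255])
Y=([12,120,60],[35,255,255])
def inner(i,box,z,n):
    x0,y0,x1,y1=box
    g=cv2.cvtColor(i['image'],cv2.COLOR_RGB2GRAY)
    cv2.imwrite(f'pics/{n}.png',cv2.resize(i['image'][y0:y1,x0:x1,::-1],(400,400),interpolation=cv2.INTER_CUBIC))
inner(s,(260,170,360,290),.118,'r1'); inner(t,(280,200,390,310),.118,'r2')
a=np.hstack([cv2.imread('pics/r1.png'),cv2.imread('pics/r2.png')]); cv2.imwrite('pics/r.png',a)
print('expect ring px',proj(s,[.4952,-.0085,.118]),proj(t,[.4952,-.0085,.118]),'burner-based',proj(s,[.4964,-.0072,.118]))
E
```

```text
t 28.2 tcp [ 0.6025 -0.1738  0.1808] w 0.0939 F [-0.58  0.4   0.19] toolshift cm [18.75 -0.09  0.  ]
jaw bearing 71.05 tilt x [-0.001  0.001 -1.   ] turn(for x down: world yaw -) None
[-0.37  0.26  1.16  0.    1.72 -1.61]
expect ring px [[308.62476732 232.37067258]] [[334.08635541 246.57721221]] burner-based [[309.49800735 232.3326154 ]]
```

View pics/r.png

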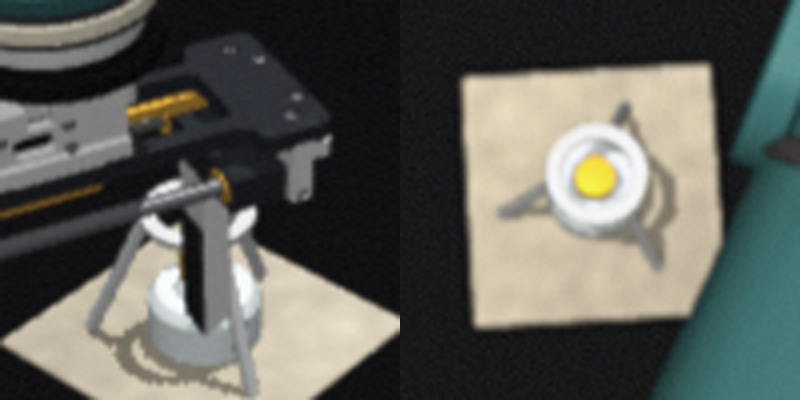

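The top view shows the tripod standing on the mat around the burner, with the cap centred in the ring at (334,248). Now down on the crucible, gripping twice at right angles so it centres in the jaws.

Emit:
carry_out(
  targets=[
    [0,1,-0.1,0,0],
    [0,2,0,0,0],
    [0,2,0,0,0],
    [0,2,0,0,0],
    [0,2,0,0,0],
    [0,2,0,0,0],
    [0,2,0,0,0],
    [0,2,0,0,0],
    [0,2,0,0,0],
    [0,1.1,0,0,0],
    [0,0.6,0,0,0],
    [0,0,0,0,0],
    [0.3,0,0,0,0],
    [0.5,0,0,0,0],
    [0.5,0,0,0,0],
    [0.5,0,0,0,0],
    [0.5,0,0,0,0],
    [0.5,0,0,0,0],
    [0.5,0,0,0,0],
  ],
)

```text
time: 30.1
tool_pos: [0.6027, -0.1749, -0.0053]
ee_rot: [0.004, 1.57, -0.327]
wrist_force: [-1.0, 0.1, 1.3]
width: 0.0542
```

Emit:
carry_out(
  targets=[
    [0.2,0,0,0,0],
    [0,0,0,0,0],
    [0,0,0,0,0],
    [0,0,0,0,0],
    [0,0,0,0,5],
    [0,0,0,0,8.5],
    [0,0,0,0,8.5],
    [0,0,0,0,8.5],
    [0,0,0,0,8.5],
    [0,0,0,0,8.5],
    [0,0,0,0,8.5],
    [0,0,0,0,8.5],
    [0,0,0,0,8.5],
    [0,0,0,0,8.5],
    [0,0,0,0,8.5],
    [0,0,0,0,0],
    [0,0,0,0,0],
  ],
)

```text
time: 31.8
tool_pos: [0.6025, -0.1747, -0.0057]
ee_rot: [-2.174, 1.571, 2.211]
wrist_force: [-0.3, -1.0, -0.2]
width: 0.0939
```

Emit:
carry_out(
  targets=[
    [0.3,0,0,0,0],
    [0.5,0,0,0,0],
    [0.5,0,0,0,0],
    [0.5,0,0,0,0],
    [0.6,0,0,0,0],
    [1,0,0,0,0],
    [1,0,0,0,0],
    [1,-0.5,0,0,0],
    [1,-1,0,0,0],
    [1,-2,0,0,0],
    [1,-2,0,0,0],
    [1,-2,0,0,0],
    [1,-2,0,0,0],
    [1,-2,0,0,0],
    [1,-2,0,0,0],
    [1,-2,0,0,0],
    [1,-1,0,0,0],
    [1,0,0,0,0],
    [1,0,0,0,0],
  ],
)

```text
time: 33.7
tool_pos: [0.6022, -0.1747, 0.1588]
ee_rot: [-1.614, 1.57, 2.768]
wrist_force: [-0.4, 0.7, -1.0]
width: 0.0522
```

```bash
python3 - <<'E'
from m import *
s=snap('scene'); t=snap('top'); go([.492,-.006,.16],-19); print(robot.get_obs()['joint_positions'].round(2))
W=([0,0,130],[180,60,255])
def ringc(i,box,z):
    x0,y0,x1,y1=box; g=cv2.cvtColor(i['image'],cv2.COLOR_RGB2GRAY)
    m=cv2.inRange(cv2.cvtColor(i['image'],cv2.COLOR_RGB2HSV),np.array([0,0,185]),np.array([180,30,255])); k=np.zeros_like(m); k[y0:y1,x0:x1]=m[y0:y1,x0:x1]
    c=max(cv2.findContours(k,cv2.RETR_EXTERNAL,cv2.CHAIN_APPROX_NONE)[0],key=cv2.contourArea)[:,0]
    up=c[c[:,1]<=c[:,1].mean()+2].astype(float)
    print(c.min(0),c.max(0),circ(i,c.astype(float),z),'upper half',circ(i,up,z))
ringc(s,(285,205,335,260),.118); ringc(t,(310,220,360,275),.118)
E
```

```text
t 33.8 tcp [ 0.6018 -0.1745  0.1577] w 0.0524 F [-0.25 -0.1  -1.28] toolshift cm [ -0.18 -15.85 -12.37]
jaw bearing -18.94 tilt x [-0.003  0.001 -1.   ] turn(for x down: world yaw -) 0.06
[-0.37  0.26  1.2   0.    1.68 -0.04]
[299 224] [323 242] [ 0.4971 -0.0077  0.0495] upper half [ 0.4947 -0.0052  0.0445]
[319 233] [347 262] [ 0.4933 -0.007   0.0597] upper half [ 0.4943 -0.0072  0.0586]
```

Crucible held (52 mm, about 1.2 N). The ring comes out at (0.4955,-0.008), where the top view and the release pose agree within 1 mm. Carry it over.

Emit:
carry_out(
  targets=[
    [1,0,-0.6,-0.5,0],
    [1,0,-1.5,-1.2,0],
    [1,0,-1.6,-1.24,0],
    [1,0,-1.6,-1.24,0],
    [1,0,-1.6,-1.24,0],
    [1,0,-1.6,-1.24,0],
    [1,0,-1.6,-1.24,0],
    [1,0,-1.6,-1.24,0],
    [1,0,-1.6,-1.24,0],
    [1,0,-1.6,-1.24,0],
    [1,0,-0.95,-0.75,0],
    [1,0,0,0,0],
    [1,0,0,0,0],
    [1,0,0,0,0],
  ],
)

```text
time: 35.2
tool_pos: [0.4932, -0.0068, 0.1593]
ee_rot: [0.902, 1.57, -1.0]
wrist_force: [-0.1, 0.6, -1.6]
width: 0.052
```

```bash
python3 - <<'E'
from m import *
s=snap('scene'); go([.4922,-.0058,.0945],-19); o,R=axes()
z=o['tool_pos'][2]+.0055; print('rim expect',proj(s,[.4955,-.008,z+.044]),'ring expect',proj(s,[.4955,-.008,.118]),'foot expect',proj(s,o['tool_pos']*[1,1,0]+[.0033,-.0022,z]))
cv2.imwrite('pics/c1.png',cv2.resize(s['image'][140:300,230:390,::-1],(640,640),interpolation=cv2.INTER_CUBIC))
E
```

```text
t 35.25 tcp [ 0.4932 -0.0069  0.1593] w 0.0528 F [ 0.74 -1.17 -0.84] toolshift cm [ 6.48 -0.13 -0.08]
jaw bearing -18.99 tilt x [ 0. -0. -1.] turn(for x down: world yaw -) 0.01
rim expect [[307.92235158 197.7233305 ]] ring expect [[308.90409237 232.31757598]] foot expect [[308.35430142 215.63936754]]
```

View pics/c1.png

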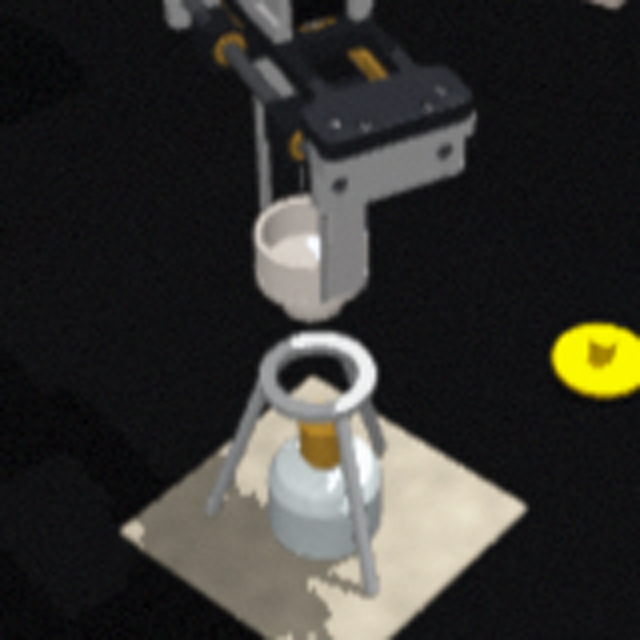

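The crucible hangs upright over the ring: body axis at px 307.8, ring axis at 309.6. I'll nudge it by 1–1.5 mm and lower in steps, watching the force.

Emit:
carry_out(
  targets=[
    [1,0.5,-0.05,-0.13,0],
    [1,1,0,0,0],
    [1,1,0,0,0],
    [1,1,0,0,0],
    [1,0.7,0,0,0],
    [1,0.5,0,0,0],
    [1,0.5,0,0,0],
    [1,0.3,0,0,0],
    [1,0,0,0,0],
  ],
)

```text
time: 36.15
tool_pos: [0.4926, -0.0049, 0.104]
ee_rot: [-1.493, 1.57, 2.889]
wrist_force: [-0.1, -0.1, -0.9]
width: 0.0523
```

Emit:
carry_out(
  targets=[
    [1,0.3,0,0,0],
    [1,0.2,0,0,0],
    [1,0,0,0,0],
  ],
)

```text
time: 36.45
tool_pos: [0.4926, -0.0049, 0.0992]
ee_rot: [-1.815, 1.571, 2.567]
wrist_force: [-0.7, 0.1, -0.6]
width: 0.0528
```

Foot is in the ring without resistance. Last millimetres.

Emit:
carry_out(
  targets=[
    [1,0.2,0,0,0],
    [1,0.1,0,0,0],
    [1,0.1,0,0,0],
    [1,0,0,0,0],
  ],
)

```text
time: 36.85
tool_pos: [0.4928, -0.005, 0.0953]
ee_rot: [1.993, 1.571, 0.091]
wrist_force: [0.2, -0.2, -0.8]
width: 0.0526
```

Emit:
carry_out(
  targets=[
    [1,0.1,0,0,0],
    [1,0,0,0,0],
    [1,0,0,0,0],
  ],
)

```text
time: 37.15
tool_pos: [0.4928, -0.005, 0.0944]
ee_rot: [1.92, 1.571, 0.018]
wrist_force: [1.5, 0.1, -1.4]
width: 0.0523
```

Emit:
carry_out(
  targets=[
    [1,0.05,0,0,0],
    [1,0,0,0,0],
    [1,0,0,0,0],
  ],
)

```text
time: 37.45
tool_pos: [0.4929, -0.005, 0.0942]
ee_rot: [1.87, 1.57, -0.031]
wrist_force: [-0.3, -0.1, 0.5]
width: 0.0523
```

Emit:
carry_out(
  targets=[
    [0.4,0,0,0,0],
    [0.3,0,0,0,0],
    [0.1,0,0,0,0],
    [0,0,0,0,0],
    [0,0,0,0,0],
    [0,0,0,0,0],
    [0,-1,0,0,0],
    [0,-2,0,0,0],
    [0,-2,0,0,0],
    [0,-2,0,0,0],
    [0,-2,0,0,0],
    [0,-2,0,0,0],
    [0,-1,0,0,0],
    [0,0,0,0,0],
  ],
)

```text
time: 38.85
tool_pos: [0.4938, -0.0051, 0.2162]
ee_rot: [1.802, 1.567, -0.099]
wrist_force: [-0.5, 0.1, 1.3]
width: 0.094
```

Emit:
carry_out(
  targets=[
    [0,0,0.3,-1,0],
    [0,0,0.48,-1.95,0],
    [0,0,0.48,-1.95,0],
    [0,0,0.48,-1.95,0],
    [0,0,0.48,-1.95,0],
    [0,0,0.48,-1.95,0],
    [0,0,0.48,-1.95,0],
    [0.45,0,0.48,-1.95,0],
    [0.45,0,0.48,-1.95,0],
    [0.45,0,0.48,-1.95,0],
    [0.45,0,0.48,-1.95,0],
    [0.45,0,0.48,-1.95,0],
    [0.45,0,0,0,0],
    [0.45,0,0,0,0],
  ],
)

```text
time: 40.25
tool_pos: [0.6177, 0.1896, 0.2119]
ee_rot: [-0.957, 1.567, -2.857]
wrist_force: [-0.1, -0.6, 0.4]
width: 0.0518
```

```bash
python3 - <<'E'
from m import *
s=snap('scene'); t=snap('top'); go([.6203,.1907,-.0152],-19); print(robot.get_obs()['joint_positions'].round(2))
W=([0,0,150],[180,60,255])
for n,i,b in(('s',s,(280,190,340,242)),('t',t,(305,215,365,275))):
    c=blob(i,b,*W); print(n,c.min(0),c.max(0),'z.144',circ(i,c,.144),'z.118',circ(i,c,.118))
    u=c[c[:,1]<c[:,1].min()+10]; print('top part',circ(i,u,.144))
print('expected rim px',proj(s,[.4955,-.008,.144]),proj(t,[.4955,-.008,.144]))
E
```

```text
t 40.35 tcp [0.6178 0.1888 0.2132] w 0.0518 F [-0.44 -0.86 -0.42] toolshift cm [22.84  0.2  -0.28]
jaw bearing -18.96 tilt x [-0.001 -0.001 -1.   ] turn(for x down: world yaw -) 0.04
[ 0.21  0.3   1.04 -0.    1.8   0.54]
s [295. 214.] [322. 241.] z.144 [ 0.5041 -0.0177  0.0693] z.118 [0.4844 0.0013 0.0722]
top part [ 0.4938 -0.0074  0.0515]
t [305. 218.] [364. 274.] z.144 [ 0.4978 -0.0145  0.1153] z.118 [ 0.5013 -0.0149  0.1179]
top part [ 0.5172 -0.0117  0.1033]
expected rim px [[308.63721373 222.9167543 ]] [[333.99712008 244.8200207 ]]
```

Emit:
carry_out(
  targets=[
    [0.45,1,0.2,-0.28,0],
    [0.45,2,0,0,0],
    [0.45,2,0,0,0],
    [0.45,2,0,0,0],
    [0.45,2,0,0,0],
    [0.45,2,0,0,0],
    [0.45,2,0,0,0],
    [0.45,2,0,0,0],
    [0.45,2,0,0,0],
    [0.45,2,0,0,0],
    [0.45,2,0,0,0],
    [0.45,1,0,0,0],
    [0.45,0.5,0,0,0],
    [0.45,0.2,0,0,0],
    [0.45,0,0,0,0],
    [0.45,0,0,0,0],
  ],
)

```text
time: 41.95
tool_pos: [0.6221, 0.1915, -0.0118]
ee_rot: [2.151, 1.569, 0.25]
wrist_force: [0.4, 0.7, 0.1]
width: 0.0519
```

Emit:
carry_out(
  targets=[
    [0.6,0,0,0,0],
    [0.7,0,0,0,0],
    [0.8,0,0,0,0],
    [0.9,0,0,0,0],
    [0.9,0,0,0,0],
    [0.9,0,0,0,0],
  ],
)

```text
time: 42.55
tool_pos: [0.6214, 0.1913, -0.013]
ee_rot: [2.033, 1.57, 0.132]
wrist_force: [1.1, -0.2, -0.3]
width: 0.0148
```

Knob gripped. Reopen, turn 90°, and regrip to centre it.

Emit:
carry_out(
  targets=[
    [0.6,0,0,0,0],
    [0.5,0,0,0,0],
    [0.5,0,0,0,0],
    [0.5,0,0,0,-5],
    [0.5,0,0,0,-8.5],
    [0.5,0,0,0,-8.5],
    [0.5,0,0,0,-8.5],
    [0.5,0,0,0,-8.5],
    [0.5,0,0,0,-8.5],
    [0.5,0,0,0,-8.5],
    [0.5,0,0,0,-8.5],
    [0.5,0,0,0,-8.5],
    [0.5,0,0,0,-8.5],
    [0.5,0,0,0,-8.5],
    [0.5,0,0,0,0],
    [0.5,0,0,0,0],
  ],
)

```text
time: 44.15
tool_pos: [0.6211, 0.1913, -0.0132]
ee_rot: [2.704, 1.571, 2.37]
wrist_force: [0.0, -0.5, -0.2]
width: 0.0472
```

Emit:
carry_out(
  targets=[
    [0.6,0,0,0,0],
    [0.7,0,0,0,0],
    [0.8,0,0,0,0],
    [0.9,0,0,0,0],
    [1,0,0,0,0],
    [1,0,0,0,0],
    [1,0,0,0,0],
    [1,-0.5,0,0,0],
    [1,-1,0,0,0],
    [1,-2,0,0,0],
    [1,-2,0,0,0],
    [1,-2,0,0,0],
    [1,-2,0,0,0],
    [1,-2,0,0,0],
    [1,-2,0,0,0],
    [1,-2,0,0,0],
    [1,-2,0,0,0],
    [1,-1.5,0,0,0],
    [1,-1,0,0,0],
    [1,0,0,0,0],
  ],
)

```text
time: 46.15
tool_pos: [0.622, 0.1915, 0.1891]
ee_rot: [0.574, 1.567, 0.243]
wrist_force: [-0.1, -0.2, -1.5]
width: 0.0148
```

```bash
python3 - <<'E'
from m import *
s=snap('scene'); go([.4929,-.005,.165],71); o,R=axes()
# lid bottom height rises with the tool
q=proj(s,o['tool_pos']*[1,1,1]+[.0033,-.0022,.0131+.012])[0]; print('expect disc-top px',q)
x,y=q.astype(int); c=blob(s,(x-30,y-14,x+30,y+25),[0,0,120],[180,60,255]); print(c.min(0),c.max(0))
print('knob left on bench?',(s['image'][235:265,395:430].mean(2)>150).sum())
E
```

```text
t 46.2 tcp [0.6215 0.1913 0.1875] w 0.015 F [ 0.62  0.02 -1.29] toolshift cm [  2.23 -22.75  -5.79]
jaw bearing 71.06 tilt x [ 0.001  0.    -1.   ] turn(for x down: world yaw -) 0.06
expect disc-top px [426.04027824 178.59027175]
[411. 164.] [440. 188.]
knob left on bench? 0
```

Lid lifted (0.05 kg-scale load, bench spot empty). Carry it over the crucible.

Emit:
carry_out(
  targets=[
    [1,0,-0.6,-0.15,0],
    [1,0,-1.5,-0.38,0],
    [1,0,-1.9,-0.48,0],
    [1,0,-1.9,-0.48,0],
    [1,0,-1.9,-0.48,0],
    [1,0,-1.9,-0.48,0],
    [1,0,-1.9,-0.48,0],
    [1,0,-1.9,-0.48,0],
    [1,0,-1.9,-0.48,0],
    [1,0,-1.9,-0.48,0],
    [1,0,-1.9,-0.48,0],
    [1,0,-1.9,-0.48,0],
    [1,0,-1.2,-0.35,0],
    [1,0,-0.45,-0.11,0],
    [1,0,0,0,0],
    [1,0,0,0,0],
  ],
)

```text
time: 47.8
tool_pos: [0.4927, -0.0047, 0.1867]
ee_rot: [1.982, 1.57, 1.651]
wrist_force: [-0.1, 1.2, -0.5]
width: 0.0149
```

```bash
python3 - <<'E'
from m import *
s=snap('scene'); go([.4929,-.005,.1249],71)
cv2.imwrite('pics/l1.png',cv2.resize(s['image'][140:300,230:390,::-1],(640,640),interpolation=cv2.INTER_CUBIC))
E
```

```text
t 47.85 tcp [ 0.4928 -0.0046  0.1867] w 0.015 F [ 0.32 -0.35 -0.14] toolshift cm [ 6.18 -0.04  0.02]
jaw bearing 71.1 tilt x [-0.  0. -1.] turn(for x down: world yaw -) 0.1
```

View pics/l1.png

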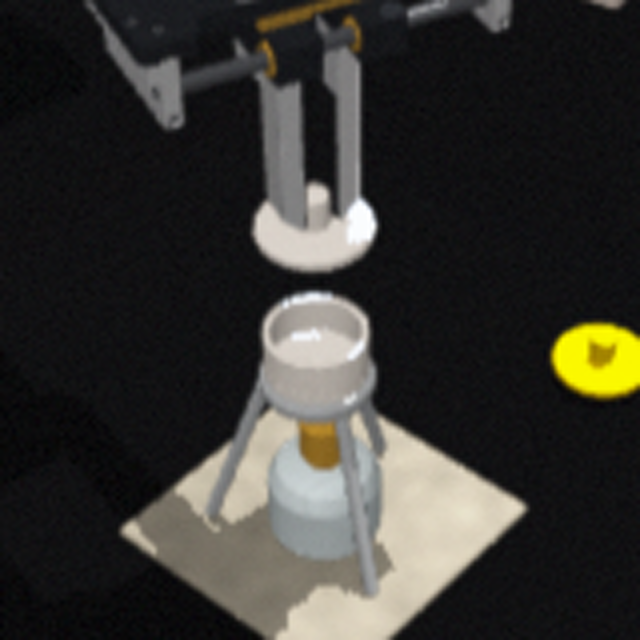

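Crucible is seated level in the ring (crop centre x 316) and the lid is level and aligned above it (x 314). Lower it.

Emit:
carry_out(
  targets=[
    [1,0.5,0,0,0],
    [1,1,0,0,0],
    [1,1,0,0,0],
    [1,1,0,0,0],
    [1,0.8,0,0,0],
    [1,0.5,0,0,0],
    [1,0.5,0,0,0],
    [1,0.3,0,0,0],
    [1,0.2,0,0,0],
    [1,0,0,0,0],
    [1,0,0,0,0],
  ],
)

```text
time: 48.95
tool_pos: [0.4928, -0.0051, 0.1292]
ee_rot: [0.325, 1.57, -0.006]
wrist_force: [-0.5, 0.8, -0.7]
width: 0.0151
```

Emit:
carry_out(
  targets=[
    [1,0.1,0,0,0],
    [1,0.1,0,0,0],
    [1,0.05,0,0,0],
    [1,0,0,0,0],
    [1,0,0,0,0],
  ],
)

```text
time: 49.45
tool_pos: [0.4926, -0.0051, 0.1264]
ee_rot: [1.623, 1.571, 1.292]
wrist_force: [-0.6, 0.3, -0.8]
width: 0.0147
```

Emit:
carry_out(
  targets=[
    [1,0.1,0,0,0],
    [1,0,0,0,0],
    [1,0,0,0,0],
  ],
)

```text
time: 49.75
tool_pos: [0.4925, -0.0051, 0.1253]
ee_rot: [2.566, 1.571, 2.235]
wrist_force: [-0.1, 0.6, -1.6]
width: 0.0154
```

Emit:
carry_out(
  targets=[
    [1,0.05,0,0,0],
    [1,0,0,0,0],
    [1,0,0,0,0],
  ],
)

```text
time: 50.05
tool_pos: [0.4926, -0.0051, 0.1249]
ee_rot: [1.7, 1.571, 1.37]
wrist_force: [-0.5, -0.0, 0.4]
width: 0.0149
```

Emit:
carry_out(
  targets=[
    [1,0.05,0,0,0],
    [1,0,0,0,0],
    [0.75,0,0,0,0],
    [0.65,0,0,0,0],
    [0.55,0,0,0,0],
    [0.5,0,0,0,0],
    [0.5,0,0,0,0],
    [0.5,-0.5,0,0,0],
    [0.5,-1,0,0,0],
    [0.5,-2,0,0,0],
    [0.5,-2,0,0,0],
    [0.5,-2,0,0,0],
    [0.5,-2,0,0,0],
    [0.5,-2,0,0,0],
    [0.5,0,0,0,0],
  ],
)

```text
time: 51.55
tool_pos: [0.4943, -0.0053, 0.2437]
ee_rot: [0.221, 1.563, -0.11]
wrist_force: [0.6, -0.5, -0.7]
width: 0.0472
```

```bash
python3 - <<'E'
from m import *
s=snap('scene'); go([.4929,-.005,.1249],71)
c=blob(s,(280,195,340,240),[0,0,120],[180,60,255]); print(c.min(0),c.max(0)); u=c[c[:,1]<c[:,1].min()+9]
print('expect disc top centre',proj(s,[.4955,-.008,.15]))
cv2.imwrite('pics/f1.png',cv2.resize(s['image'][140:300,230:390,::-1],(640,640),interpolation=cv2.INTER_CUBIC))
E
```

```text
t 51.6 tcp [ 0.4936 -0.0053  0.2416] w 0.0472 F [ 0.16 -0.82  0.47] toolshift cm [ 1.167e+01 -1.000e-02 -1.200e-01]
jaw bearing 71.06 tilt x [ 0.004 -0.    -1.   ] turn(for x down: world yaw -) 0.06
[293. 210.] [323. 239.]
expect disc top centre [[308.57406962 220.6921319 ]]
```

```bash
python3 - <<'E'
from m import *
s=snap('scene'); t=snap('top'); a=np.linspace(0,2*np.pi,90)
C=lambda r,z:proj(s,np.c_[.4955+r*np.cos(a),-.008+r*np.sin(a),0*a+z])
for n,z,r in(('disc top',.15,.029),('disc low',.144,.029),('knob top',.168,.008)): p=C(r,z); print(n,p.min(0).round(1),p.max(0).round(1))
c=blob(s,(280,195,340,240),[0,0,120],[180,60,255])
for v in range(208,232,2):
    r=c[c[:,1]==v][:,0]; print(v,(r.min(),r.max()) if len(r) else None,end=' ')
p=C(.029,.15)
print('\nleft/right extreme rows, model',p[p[:,0].argmin()].round(1),p[p[:,0].argmax()].round(1))
i0=cv2.imread('pics/scene0.png')[:,:,::-1].astype(int)
for n,b in(('mortar',(365,285,435,365)),('cyl',(460,140,515,245)),('vial',(225,430,255,465))):
    x0,y0,x1,y1=b; print(n,np.abs(s['image'][y0:y1,x0:x1].astype(int)-i0[y0:y1,x0:x1]).mean().round(2))
E
```

```text
disc top [293.9 210.9] [323.3 230.9]
disc low [294.  213.2] [323.3 233.1]
knob top [304.3 211.2] [312.5 216.7]
208 None 210 (np.float64(310.0), np.float64(312.0)) 212 (np.float64(300.0), np.float64(317.0)) 214 (np.float64(297.0), np.float64(320.0)) 216 (np.float64(296.0), np.float64(321.0)) 218 (np.float64(295.0), np.float64(322.0)) 220 (np.float64(295.0), np.float64(322.0)) 222 (np.float64(295.0), np.float64(322.0)) 224 (np.float64(295.0), np.float64(322.0)) 226 (np.float64(296.0), np.float64(321.0)) 228 (np.float64(296.0), np.float64(321.0)) 230 (np.float64(296.0), np.float64(322.0)) 
left/right extreme rows, model [293.9 221.2] [323.3 220.6]
mortar 1.52
cyl 1.88
vial 1.55
```

Lid's disc outline matches the seated prediction and is symmetric. The bystander patches differ only by noise. Handing in.

```bash
python3 -c "
from bench import robot
print(robot.close_job())"
```

```text
the job is handed in; nothing more can be done
None
```

The heating stack is built on the mat: burner, steel tripod, white crucible, then white lid. I released each piece before starting the next and handed the job in at about 52 s. No verdict was reported.

**Last checks**
- **Burner:** measured at (0.496, -0.007), on the middle of the mat within about 1 mm, after release.
- **Tripod:** ring at about (0.4955, -0.008), centred on the burner within about 1–2 mm. The top view and the release position agreed.
- **Crucible:** it went into the ring without resistance and stopped at the expected height. It looked level in the picture.
- **Lid:** it came to rest within about 1 mm of its expected seated height. Its outline in the picture fits a flat, seated lid to about 1 px.
- **Mortar, cylinder and vial:** their image patches differ from the start only by noise.

**What failed or disagreed**
- The reported tool height reads about 30 mm too low, with about 4 mm of sideways offset, compared with the cameras. My first grasp of the burner therefore closed on air above the cap without touching it. I measured the height offset by touching the bare bench lightly (about 17 N) and corrected every later move.
- The ring and crucible showed 1–2 px of disagreement, which I corrected before lowering the crucible.
- The final picture could not be viewed because the limit of 16 was reached. The end check of the lid, mortar, cylinder and vial is by numbers only, and the burner and tripod were not measured again at the end.

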